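Fetch the cutter head from behind the tins

ROBOT

A 6-joint arm with a two-finger parallel gripper is mounted at the origin on the work surface. World frame = base frame: x ahead of the robot, y to its left, z up, the work surface at z = 0. Lengths are in m, angles in degrees, forces in N, time in s.
With the tool pointing down it reaches from about 0.35 to 0.725 m from the base axis. Payload 4.3 kg.
Tool frame: the origin (TCP) lies midway between the tips of the shut fingers; the grasp point (between the pads) lies behind it (ctrl.tcp_to_grasp is the z of the grasp point in the tool frame, in m); z points along the fingers, y is the line along which they close (so a half turn about z gives the same grasp; the last joint's range is limited). The gripper opens to 85 mm and grips with 20 to 120 N. Pads are 22 mm wide; open, the fingers measure 114 mm over their backs; the gripper's body (76 mm by 85 mm) begins 54 mm behind the grasp point. The pads swing forward as they close: fully open they stand 13 mm farther back than shut.
Start: joints at [59.57, 21.618, 4.641, 73.018, 0, 83.68], TCP at [0.235, 0.525, 0.231] pointing down, gripper open.
Joint ranges: [-156.06, 156.06], [-48.1, 94.91], [-58.44, 69.94], [-101.28, 121.22], [-78.64, 73.56], [-180, 180]. Speed limits (degrees/s): [147.25, 147.25, 180, 180, 180, 180].

INTERFACE

Orientations are given as a 3x3 rotation matrix whose columns are the frame's x, y, z axes.
In Python, from plant import ctrl, viewer, nets gives the robot as it stands.
- The arm moves only by the tool jog_arm, never from a script. Its argument "targets" is a list of rows, each a list of 6 numbers: the shift along the tool's x, y, z in cm, then the turn, a rotation vector about the tool's x, y, z in rad. In form: [[tx, ty, tz, wx, wy, wz], ...]. A call has 1 to 5 rows; each row is the pose to reach, as a shift and turn from the pose commanded when the call began, along the tool's axes at that moment; what a row does not reach only later rows make up. A row lasts 1/12 s, in which the tool goes at most 41.7 mm and 7.16 degrees, less where a joint would pass 70% of its speed; a pose out of reach is approached as far as the arm can. A call with a gripper value outside its range is refused whole. "jaw" is the opening, from 0 (shut) to 1 (fully open), set as the call begins (left out, the last holds). The fingers move at their own pace and stop on an object; "newtons" is the grip in N (left out, the last holds). Time passes only in rows, so rows that repeat a pose let the fingers close. It gives the time, the measured TCP pose, the force, the opening and the grip force at its end, in the units of the state.
- ctrl.get_obs(): the state, without advancing time (a new reading comes with each control period).
- viewer.camera(name): name is "scene" or "top"; returns the picture (400x640x3 uint8, red, green, blue); there is no depth.
- viewer.calibration(name): a dict with "K" (3x3 intrinsics, pixels), "world_to_cam" (4x4, takes a point from world to camera coordinates). Camera axes: x right, y down, z forward; pixel columns grow to the right and rows downward; lengths in m; the calibration is good to about 2 mm. A picture is of the moment at which its call begins. calibration takes no time and is no camera call.
- ctrl.sign_off(): hands the job in; it is judged then, once.
Trained networks look in the newest picture that a camera, given by its name, has taken for a name from the list of things; names that differ only in an ending like _2 or _b are one class to them, and where a whole thing is asked for, a point or a joint stands for the part that bears it (a point fixed in the world has none). Each returns a list of dicts, best first, with "score" (0 to 1); they miss things now and then, are a little off and sometimes report something else, mostly with a low value. They report only what shows in the picture. A call takes as long as a camera call. They do not tell look-alikes from the thing itself.
- nets.masks_of(name, camera): "pixels" (400x640 bool, what is visible of it) and "centre" ([row, column] in pixels, amid what is visible of it).
- nets.spot_point(name, camera): "centre" ([row, column] in pixels: a listed point, or the origin of a listed thing).
The state is a dict: "time": time; "qpos": joint angles; "joint_velocities": joint speeds; "joint_efforts": joint torques, N m; "eef_pos": TCP position; "tcp_rot": TCP orientation; "ft_force": force on the tool from outside, world axes, zero at the start; "moment": the same for the moment, N m; "finger_gap": finger opening in m; "finger_force": force on a finger pad.
Only numpy, scipy, OpenCV 4.12 (cv2) and the standard library are available. Lean on these libraries where they do the work, as an engineer would, in place of code of your own. Each camera call takes 0.05 s, during which the arm holds its last target. There are 200 camera calls.

TASK

The cutter head stands at the back of the wooden tray, hemmed in by two tins. Lift both tins out onto the black rubber mat and leave the cutter head where it is until they are both standing there; then put the cutter head on the middle of the red disc of the setting stand, and after that put each tin back in the tray on the middle of the pad of its own colour, whichever pad it came from. Set everything down upright and gently rather than dropping it, knock nothing over, and leave the hammer and the plane alone.

Things in the scene. Friction and masses are not known exactly. Their poses are not given: they have to be found in the camera images.
- tin_yellow: Closed round steel tin with a yellow band and yellow lid centre, upright, diameter 54 mm (grip it on the bare upper side wall), height 120 mm (the top 6 mm tapers to 44 mm diameter), about 0.3 kg. Origin: centre of its underside, z up. At the start it stands on either pad, not always that of its colour, the other tin about 24 mm beside it.
- tin_blue: As the yellow tin (54 mm diameter, 120 mm high) but with a blue band and blue lid centre. Origin: centre of its underside, z up.
- cutter: Steel cutter head, about 0.4 kg: a dark disc, diameter 54 mm, 20 mm high, with small brass-coloured inserts, and on it a bright round hub, diameter 32 mm, from 20 to 50 mm above the underside; grip it by the hub. Origin: centre of the underside, z up. At the start it stands on the tray floor, about 10 mm from both tins.
- tray: Fixed wooden tray, 180 mm (its x) by 200 mm (its y). Origin: centre of the underside; floor 10 mm above it. Dark rails 8 mm thick: along the far (+x) edge 35 mm high, along both y edges 22 mm high (heights from the underside); the -x side, towards the robot, is open. The pads lie side by side along its y, 26 mm towards -x from its centre; the cutter head starts about 25 mm towards +x.
- pad_yellow: Fixed round yellow pad, diameter 66 mm, 3 mm thick, lying on the tray floor, seen as a coloured rim around the tin on it; home of the yellow tin. Its centre is 78 mm from the blue pad's. Origin: centre of its underside (10 mm above the work surface).
- pad_blue: Fixed round blue pad, diameter 66 mm, 3 mm thick, on the tray floor; home of the blue tin. Origin: centre of its underside (10 mm above the work surface).
- mat: Fixed black rubber mat, 130 mm (its x) by 200 mm (its y), 4 mm thick: the side area for the tins. Origin: centre of its underside.
- stand: Fixed setting stand: aluminium plate 130 by 130 mm, 15 mm thick, with a red disc of 84 mm diameter at its centre whose top is 20 mm above the underside. A thin upright gauge post (12 mm, with an 18 mm black head, top 90 mm up) stands near one corner, at x = y = +55 mm. Origin: centre of the underside.
- hammer: Bystander: hammer, about 300 mm long, lying on the bench beyond the work. Leave alone.
- plane: Bystander: small steel hand plane, 160 by 50 mm, 54 mm high, standing on the bench beyond the work. Origin: centre of its underside. Leave alone.
Mind the look-alikes: they are no part of the job. Of the things that look like the mat, take the one that is farthest to the robot's left at the start.

How it is judged:
By the outcome, as a careful person would: the job done as asked, in the order asked, and still so for the second after the job is handed in, with the robot touching nothing.
It also fails if it takes over 128 s, if anything falls off the work surface, if the arm or the gripper's body presses on something with over 40 N, if the wrist force passes 120 N, or if a joint passes its speed limit or range.

## Working session

There is one attempt and no reset: what is moved stays moved. The work goes in short steps, Python scripts to look and compute and a tool call to move; the robot and the scene stay as the last step left them, time stands still between calls to the robot, and variables do not carry over. Pictures are saved under pics/ and viewed, at most 14 in all, crops included, and the job is handed in when it is done.

Besides the shell and the picture viewer there is one more tool, called after ">>>" as name(argument=value, ...) on one line, values as JSON. jog_arm: Moves the arm, as the interface text tells. Its arguments: {"type":"object","properties":{"targets":{"type":"array","items":{"type":"array","items":{"type":"number"}}},"jaw":{"type":"number"},"newtons":{"type":"number"}},"required":["targets"]}

```bash
ls; mkdir -p pics
python3 - <<'E'
from plant import ctrl, viewer, nets
import cv2,numpy as np
for c in("scene","top"):
    cv2.imwrite(f"pics/{c}0.png",viewer.camera(c)[:,:,::-1])
    k=viewer.calibration(c);print(k)
o=ctrl.get_obs();print(o,ctrl.tcp_to_grasp)
for c in("scene","top"):
  for n in("tin_yellow","tin_blue","cutter","tray","pad_yellow","pad_blue","mat","stand"):
    print(c,n,[(round(d["score"],2),np.round(d["centre"],1).tolist()) for d in nets.spot_point(n,c)][:4])
E
```

```text
pics
{'K': array([[443.20496497,   0.        , 318.84449116],
       [  0.        , 443.20496497, 192.35713487],
       [  0.        ,   0.        ,   1.        ]]), 'world_to_cam': array([[-0.43570648,  0.89990122, -0.01837574,  0.34482695],
       [ 0.58326396,  0.26673293, -0.76723966, -0.24008178],
       [-0.68553849, -0.3450092 , -0.64109721,  1.59851201],
       [ 0.        ,  0.        ,  0.        ,  1.        ]])}
{'K': array([[516.50646659,   0.        , 315.04882726],
       [  0.        , 516.50646659, 204.04195764],
       [  0.        ,   0.        ,   1.        ]]), 'world_to_cam': array([[ 2.74453708e-02, -9.99610576e-01,  5.04468420e-03,
        -1.44694878e-01],
       [-9.78618224e-01, -2.78974322e-02, -2.03784456e-01,
         5.10475599e-01],
       [ 2.03845831e-01,  6.56120055e-04, -9.79002782e-01,
         1.27517494e+00],
       [ 0.00000000e+00,  0.00000000e+00,  0.00000000e+00,
         1.00000000e+00]])}
{'time': 0.1, 'qpos': array([ 5.95711107e+01,  2.16589762e+01,  4.57205717e+00,  7.30187914e+01,
       -5.78490645e-04,  8.36816827e+01]), 'joint_veloci
[... 598 characters left out ...]
 ]), 'finger_force': 0.0, 'finger_gap': 0.08557632543042717} -0.0187
scene tin_yellow [(0.57, [189.0, 279.7])]
scene tin_blue [(0.58, [176.5, 256.2])]
scene cutter [(0.39, [223.4, 348.7])]
scene tray [(0.78, [194.6, 262.6])]
scene pad_yellow [(0.46, [182.9, 278.5])]
scene pad_blue []
scene mat [(0.85, [224.3, 349.6]), (0.82, [166.7, 189.9])]
scene stand []
top tin_yellow [(0.71, [201.6, 367.9])]
top tin_blue [(0.84, [207.4, 396.5])]
top cutter [(0.78, [186.4, 386.6])]
top tray [(0.76, [195.3, 378.3])]
top pad_yellow [(0.48, [202.8, 365.1])]
top pad_blue [(0.39, [207.8, 395.7])]
top mat [(0.82, [293.3, 342.6]), (0.73, [186.8, 272.7]), (0.58, [197.8, 480.7])]
top stand [(0.96, [202.7, 146.2])]
```

View pics/scene0.png

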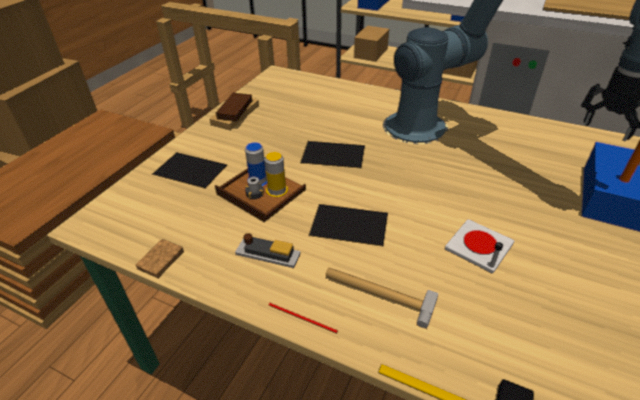

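View pics/top0.png

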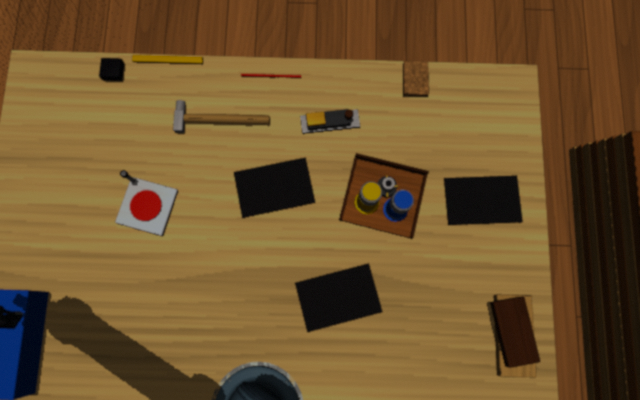

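The top view shows three dark mats, at (row, column) (187,273), (293,342) and (198,481). Image left is +y, the robot's left, so the one at (187,273) is farthest left and is the one meant. Each tin seems to stand on a rim of its own colour: yellow (200,370), blue (205,400). The cutter is at (185,388), and the stand at (206,146) has its post at upper left.

```bash
cat > h.py <<'E'
from plant import ctrl, viewer, nets
import numpy as np, cv2
def w(rc,z,cam="top"):
    """pixel (row, col) -> world xy on the plane z"""
    k=viewer.calibration(cam);T=k["world_to_cam"];R,t=T[:3,:3],T[:3,3]
    d=R.T@np.linalg.solve(k["K"],[rc[1],rc[0],1.]);c=-R.T@t
    return (c+d*(z-c[2])/d[2])[:2]
def blob(cond,box=None):
    m=cond.astype(np.uint8)
    if box:
        q=np.zeros_like(m);r0,r1,c0,c1=box;q[r0:r1,c0:c1]=1;m=m*q
    n,l,s,c=cv2.connectedComponentsWithStats(m);i=1+np.argmax(s[1:,4])
    return l==i,s[i,4],c[i][::-1]
def rect(m,z,cam="top"):
    """min-area rectangle of mask m projected on the plane z: centre, size, angle"""
    p=np.array([w(q,z,cam) for q in np.argwhere(m)])
    c,s,a=cv2.minAreaRect((p*1000).astype(np.float32));return np.round(c,1),np.round(s,1),round(a,1)
E
python3 - <<'E'
from h import *
im=viewer.camera("top");hsv=cv2.cvtColor(im,cv2.COLOR_RGB2HSV).astype(int);H,S,V=[hsv[:,:,i] for i in range(3)]
cv2.imwrite("pics/crop1.png",cv2.resize(im[145:250,225:435,::-1],None,fx=3.8,fy=3.8,interpolation=cv2.INTER_CUBIC))
for n,z in(("tin_yellow",.133),("tin_blue",.133),("cutter",.06),("mat",.004),("tray",.022),("stand",.015)):
    for d in nets.masks_of(n,"top")[:3]: print(n,round(d["score"],2),d["pixels"].sum(),np.round(d["centre"],1),w(d["centre"],z).round(4),*rect(d["pixels"],z))
m,a,c=blob(((H<6)|(H>174))&(S>170)&(V>90),(170,245,110,185));print("red",a,c,w(c,.02).round(4),rect(m,.02))
m,a,c=blob((V<60)&(S<120),(140,230,225,330));print("mat",a,c,w(c,.004).round(4),rect(m,.004))
print("stand",nets.spot_point("stand","top")[0]["centre"],"post px?",w((174,123),.09))
for n,z in(("tin_yellow",.013),("tin_blue",.013),("cutter",.01)):
  for cam in("top","scene"):
    for d in nets.spot_point(n,cam)[:1]:print(n,cam,w(d["centre"],z,cam).round(4))
E
```

```text
tin_yellow 0.86 556 [198.4 370.9] [ 0.5154 -0.2651] [ 519.8 -261.6] [50.8 75.8] 64.8
tin_blue 0.72 562 [203.5 398.8] [ 0.5048 -0.3326] [ 502.6 -334.2] [50.8 77.1] 54.3
cutter 0.49 315 [184.4 387.2] [ 0.5699 -0.315 ] [ 566.7 -316.7] [54.4 46.6] 21.6Traceback (most recent call last):
  File "<stdin>", line 5, in <module>
  File "h.py", line 16, in rect
    p=np.array([w(q,z,cam) for q in np.argwhere(m)])
                ~^^^^^^^^^
  File "h.py", line 5, in w
    k=viewer.calibration(cam);T=k["world_to_cam"];R,t=T[:3,:3],T[:3,3]
ValueError: time passes only in moves, steps and waits
```

View pics/crop1.png

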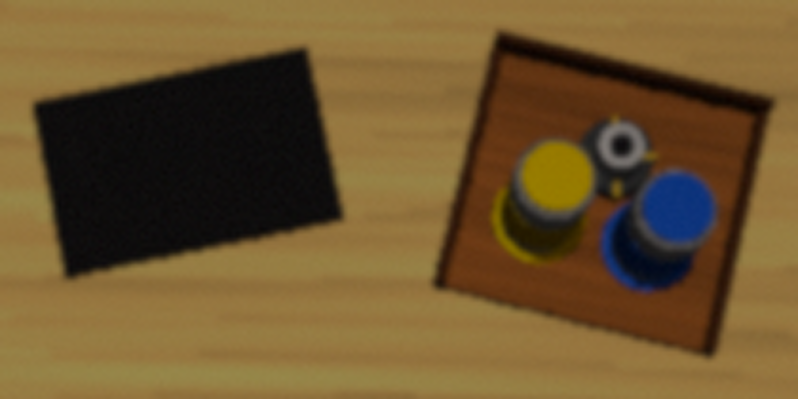

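The crop shows the leftmost mat beside the tray, confirmed as the mat meant. The yellow lid is at crop (175,557), on a yellow rim. The blue lid is at (207,675), on a blue rim. The hub is at (145,620).

```bash
python3 - <<'E'
s=open("h.py").read()
s=s.replace("def w(","CAL={c:viewer.calibration(c) for c in('top','scene')}\ndef w(",1).replace("k=viewer.calibration(cam);","k=CAL[cam];")
open("h.py","w").write(s)
E
cat > m.py <<'E'
from h import *
im=viewer.camera("top");hsv=cv2.cvtColor(im,cv2.COLOR_RGB2HSV).astype(int);H,S,V=[hsv[:,:,i] for i in range(3)]
r=lambda x:np.round(x,4)
def rep(n,cond,z,box=None):
    m,a,c=blob(cond,box);print(n,a,r(c),r(w(c,z)),rect(m,z))
E
python3 - <<'E'
from m import *
rep("ylid",(H>20)&(H<32)&(S>200)&(V>130),.133,(175,215,350,385))
rep("blid",(H>100)&(H<125)&(S>150)&(V>110),.133,(180,222,385,415))
rep("hub",(S<60)&(V>95),.06,(170,200,375,400))
rep("red",((H<6)|(H>174))&(S>170)&(V>90),.02,(170,245,110,185))
rep("mat",(V<45),.004,(140,230,225,330))
rep("stand",(S<60)&(V>100),.015,(170,245,110,185))
print("post",w((173,123),.088))
for n,z in(("tray",.02),("stand",.015),("cutter",.03)):
    for d in nets.masks_of(n,"top")[:1]: print(n,round(d["score"],2),d["pixels"].sum(),r(w(d["centre"],z)),*rect(d["pixels"],z))
for n,z in(("tin_yellow",.013),("tin_blue",.013),("cutter",.01),("pad_yellow",.01),("pad_blue",.01),("tray",0),("mat",0),("stand",0)):
  for cam in("top","scene"):
    for d in nets.spot_point(n,cam)[:2]:print(n,cam,w(d["centre"],z,cam).round(4))
# scene lids
im=viewer.camera("scene");hsv=cv2.cvtColor(im,cv2.COLOR_RGB2HSV).astype(int);H,S,V=[hsv[:,:,i] for i in range(3)]
for n,q,b in(("y",(H>20)&(H<32)&(S>200)&(V>130),(148,164,262,288)),("b",(H>100)&(H<125)&(S>150)&(V>100),(138,152,243,268))):
    m,a,c=blob(q,b);print(n,a,c,w(c,.133,"scene"),rect(m,.133,"scene"))
E
```

```text
ylid 232 [190.8707 371.1293] [ 0.5342 -0.2656] (array([ 533.9, -265.3]), array([40. , 38.9]), 0.5)
blid 228 [199.0965 402.9781] [ 0.5159 -0.3428] (array([ 516.2, -342.9]), array([38.8, 39.9]), 89.8)
hub 65 [182.5846 388.1231] [ 0.5748 -0.3174] (array([ 574.6, -317.2]), array([28.2, 29.1]), 20.4)
red 696 [205.1092 145.296 ] [0.5056 0.316 ] (array([505.5, 316.1]), array([76.1, 76.4]), 48.1)
mat 3277 [187.1855 273.7324] [ 0.5676 -0.0182] (array([568.3, -18.5]), array([125.2, 194.6]), 13.6)
stand 1464 [207.1202 146.5977] [0.5013 0.3137] (array([505.4, 316.3]), array([127.9, 129.3]), 75.8)
post [0.57333259 0.35727176]
tray 0.94 3709 [ 0.5473 -0.304 ] [ 549.8 -311.8] [201.9 192.7] 77.0
stand 0.73 2519 [0.5063 0.3176] [512.4 327.4] [165.4 143.3] 76.6
cutter 0.58 303 [ 0.5761 -0.3206] [ 572.6 -322.6] [56.9 45.5] 15.1
tin_yellow top [ 0.5303 -0.2709]
tin_yellow scene [ 0.5287 -0.2561]
tin_blue top [ 0.5141 -0.3481]
tin_blue top [ 0.5174 -0.3407]
tin_blue scene [ 0.5061 -0.3522]
cutter top [ 0.5773 -0.3234]
cutter top [ 0.5548 -0.305 ]
cutter scene [ 0.5757 -0.0142]
pad_yellow top [ 0.5307 -0.2625]
pad_yellow scene [ 0.5018 -0.2759]
pad_blue top [ 0.5309 -0.3383]
tray top [ 0.5514 -0.3173]
tray scene [ 0.5594 -0.2982]
mat top [ 0.5729 -0.0157]
mat top [ 0.2842 -0.2045]
mat scene [ 0.5682 -0.0145]
mat scene [ 0.5375 -0.586 ]
stand top [0.5143 0.3183]
stand top [ 0.7592 -0.1617]
y 101 [155.85148515 273.25742574] [ 0.53242627 -0.26434955] (array([ 531.8, -264.2]), array([38.7, 39.3]), 68.2)
b 82 [146.48780488 253.36585366] [ 0.51564806 -0.34048977] (array([ 515.7, -340.5]), array([35.8, 37.7]), 49.8)
```

```bash
cat > go.py <<'E'
import sys,numpy as np
# legs: from,to,... each x,y,z[m],yaw of tool y [deg] -> tool-axes shift (cm) and turn about tool z (rad)
def legs(*P):
    for a,b in zip(P,P[1:]):
        s,c=np.sin(np.radians(a[3])),np.cos(np.radians(a[3]));d=100*(np.array(b[:3])-a[:3])
        print(np.round([-s*d[0]+c*d[1],c*d[0]+s*d[1],-d[2]],2),"turn",round(np.radians(a[3]-b[3]),3),"dist",round(np.linalg.norm(d),1))
def now():
    from plant import ctrl
    o=ctrl.get_obs();R=o["tcp_rot"];y=np.degrees(np.arctan2(R[1,1],R[0,1]))
    print("t",round(o["time"],2),o["eef_pos"].round(4),"yaw",round(y,2),"tilt",R[:2,2].round(4),"gap",round(o["finger_gap"],4),"ff",round(o["finger_force"],1))
    return (*o["eef_pos"],y)
E
python3 -c "
from go import *
legs((.235,.525,.231,65.9),(.32,.39,.22,39.6),(.41,.23,.22,13.3),(.47,.06,.22,-13),(.51,-.12,.22,-13),(.533,-.265,.2,-13))"
```

```text
[-13.27  -8.85   1.1 ] turn 0.459 dist 16.0
[-18.07  -3.26  -0.  ] turn 0.459 dist 18.4
[-17.92   1.93  -0.  ] turn 0.459 dist 18.0
[-16.64   7.95  -0.  ] turn 0.0 dist 18.4
[-13.61   5.5    2.  ] turn 0.0 dist 14.8
```

>>> jog_arm(targets=[[-2.6, -1.8, 0.2, 0, 0, 0.09], [-5.3, -3.5, 0.4, 0, 0, 0.18], [-8, -5.3, 0.6, 0, 0, 0.27], [-10.6, -7.1, 0.9, 0, 0, 0.36], [-13.3, -8.9, 1.1, 0, 0, 0.459]])

```text
time: 2.62
eef_pos: [0.3203, 0.3881, 0.2202]
tcp_rot: [[-0.634, 0.773, 0.0], [0.773, 0.634, 0.0], [0.0, 0.0, -1.0]]
ft_force: [1.0, 0.2, -0.6]
finger_gap: 0.085
finger_force: 0.0
```

>>> jog_arm(targets=[[-3.6, -0.6, 0, 0, 0, 0.09], [-7.2, -1.3, 0, 0, 0, 0.18], [-10.8, -2, 0, 0, 0, 0.27], [-14.4, -2.6, 0, 0, 0, 0.36], [-18.1, -3.3, 0, 0, 0, 0.459]])

```text
time: 3.03
eef_pos: [0.4105, 0.2273, 0.2206]
tcp_rot: [[-0.226, 0.974, 0.001], [0.974, 0.226, 0.0], [0.0, 0.001, -1.0]]
ft_force: [0.8, 0.7, 0.5]
finger_gap: 0.0853
finger_force: 0.0
```

>>> jog_arm(targets=[[-3.6, 0.4, 0, 0, 0, 0.09], [-7.2, 0.8, 0, 0, 0, 0.18], [-10.8, 1.2, 0, 0, 0, 0.27], [-14.4, 1.6, 0, 0, 0, 0.36], [-17.9, 1.9, 0, 0, 0, 0.459]])

```text
time: 3.45
eef_pos: [0.47, 0.0571, 0.2205]
tcp_rot: [[0.23, 0.973, 0.001], [0.973, -0.23, 0.0], [0.0, 0.001, -1.0]]
ft_force: [0.3, 0.3, 0.1]
finger_gap: 0.0854
finger_force: 0.0
```

```bash
python3 -c "
from go import *
p=now();legs(p,(.533,-.265,.2,-13))"
```

```text
t 3.45 [0.47   0.0571 0.2205] yaw -13.29 tilt [0.0009 0.0001] gap 0.0854 ff 0.0
[-29.9   13.53   2.05] turn -0.005 dist 32.9
```

>>> jog_arm(targets=[[-3, 1.4, 0], [-6, 2.7, 0], [-9, 4.1, 0], [-12, 5.4, 0], [-15, 6.8, 0]])

```text
$.targets[0]: bad value
```

>>> jog_arm(targets=[[-3, 1.4, 0, 0, 0, 0], [-6, 2.7, 0, 0, 0, 0], [-9, 4.1, 0, 0, 0, 0], [-12, 5.4, 0, 0, 0, 0], [-15, 6.8, 0, 0, 0, 0]])

```text
time: 3.87
eef_pos: [0.502, -0.1042, 0.2204]
tcp_rot: [[0.225, 0.974, 0.0], [0.974, -0.225, 0.0], [0.0, 0.0, -1.0]]
ft_force: [0.5, 0.5, 0.2]
finger_gap: 0.0857
finger_force: 0.0
```

```bash
python3 -c "
from go import *
p=now();legs(p,(.533,-.265,.2,-13))"
```

```text
t 3.87 [ 0.502  -0.1042  0.2204] yaw -13.02 tilt [0.0004 0.0001] gap 0.0857 ff 0.0
[-14.97   6.64   2.04] turn -0.0 dist 16.5
```

>>> jog_arm(targets=[[-3, 1.3, 0, 0, 0, 0], [-6, 2.6, 0, 0, 0, 0], [-9, 4, 0, 0, 0, 0], [-12.5, 5.5, 0, 0, 0, 0], [-15, 6.6, 0, 0, 0, 0]])

```text
time: 4.28
eef_pos: [0.5328, -0.2665, 0.2202]
tcp_rot: [[0.226, 0.974, 0.001], [0.974, -0.226, -0.001], [-0.001, 0.001, -1.0]]
ft_force: [0.7, -0.1, 1.1]
finger_gap: 0.0858
finger_force: 0.0
```

>>> jog_arm(targets=[[0, 0, 2, 0, 0, 0], [0, 0, 5, 0, 0, 0], [0, 0, 7, 0, 0, 0], [0, 0, 7, 0, 0, 0]])

```text
time: 4.62
eef_pos: [0.5296, -0.262, 0.1455]
tcp_rot: [[0.226, 0.974, -0.007], [0.974, -0.226, 0.005], [0.003, -0.008, -1.0]]
ft_force: [-1.6, 0.6, -1.2]
finger_gap: 0.0853
finger_force: 0.0
```

Run:
```python
from go import *
p=now();legs(p,(.533,-.265,.086,-13))
from h import *
im=viewer.camera("scene");cv2.imwrite("pics/s2.png",cv2.resize(im[60:240,180:420,::-1],None,fx=3.3,fy=3.3,interpolation=cv2.INTER_CUBIC))
```

```text
t 4.62 [ 0.5296 -0.262   0.1455] yaw -13.04 tilt [-0.0072  0.0047] gap 0.0853 ff 0.0
[-0.21  0.4   5.95] turn -0.001 dist 6.0
```

View pics/s2.png

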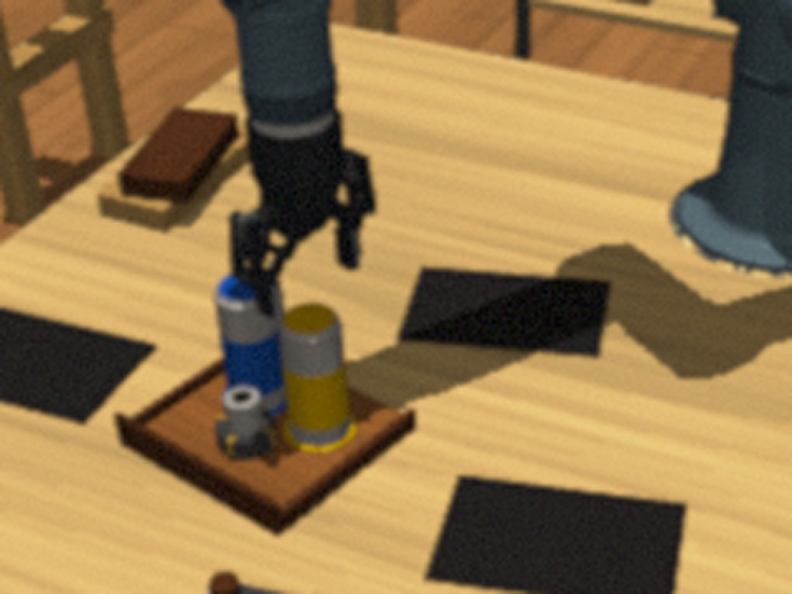

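The picture shows the open gripper over the yellow tin (lid at crop (318,312)), with its fingers fore and aft and clear of the blue tin. I'll let it settle, then descend.

>>> jog_arm(targets=[[0, 0, 0, 0, 0, 0], [0, 0, 0, 0, 0, 0], [0, 0, 0, 0, 0, 0]])

```text
time: 4.92
eef_pos: [0.5338, -0.2641, 0.1523]
tcp_rot: [[0.225, 0.974, 0.003], [0.974, -0.225, -0.002], [-0.001, 0.003, -1.0]]
ft_force: [-0.7, -0.6, 0.6]
finger_gap: 0.0852
finger_force: 0.0
```

```bash
python3 -c "
from go import *
p=now();legs(p,(.533,-.265,.086,-13))"
```

```text
t 4.92 [ 0.5338 -0.2641  0.1523] yaw -12.99 tilt [ 0.0031 -0.0019] gap 0.0852 ff 0.0
[-0.11 -0.06  6.63] turn 0.0 dist 6.6
```

>>> jog_arm(targets=[[0, 0, 1, 0, 0, 0], [0, 0, 2.5, 0, 0, 0], [0, 0, 4, 0, 0, 0], [0, 0, 5.5, 0, 0, 0], [0, 0, 6.5, 0, 0, 0]])

```text
time: 5.33
eef_pos: [0.5322, -0.2631, 0.0839]
tcp_rot: [[0.225, 0.974, -0.001], [0.974, -0.225, 0.001], [0.0, -0.001, -1.0]]
ft_force: [1.2, -0.8, -0.3]
finger_gap: 0.0857
finger_force: 0.0
```

>>> jog_arm(targets=[[0, 0, 0, 0, 0, 0], [0, 0, 0, 0, 0, 0], [0, 0, 0, 0, 0, 0], [0, 0, 0, 0, 0, 0], [0, 0, 0, 0, 0, 0]], jaw=0.45, newtons=40)

```text
time: 5.75
eef_pos: [0.5333, -0.264, 0.0863]
tcp_rot: [[0.225, 0.974, 0.002], [0.974, -0.225, -0.001], [-0.001, 0.002, -1.0]]
ft_force: [1.2, 0.0, 1.4]
finger_gap: 0.0529
finger_force: 42.6
```

>>> jog_arm(targets=[[0, 0, 0, 0, 0, 0], [0, 0, 0, 0, 0, 0], [0, 0, 0, 0, 0, 0], [0, 0, 0, 0, 0, 0], [0, 0, 0, 0, 0, 0]])

```text
time: 6.17
eef_pos: [0.5333, -0.264, 0.0862]
tcp_rot: [[0.225, 0.974, 0.002], [0.974, -0.225, -0.001], [-0.001, 0.002, -1.0]]
ft_force: [0.2, -0.5, 5.6]
finger_gap: 0.0532
finger_force: 43.1
```

```bash
python3 -c "
from go import *
p=now()"
```

```text
t 6.17 [ 0.5333 -0.264   0.0862] yaw -13.01 tilt [ 0.0018 -0.001 ] gap 0.0532 ff 43.1
```

>>> jog_arm(targets=[[0, 0, -0.5, 0, 0, 0], [0, 0, -2, 0, 0, 0], [0, 0, -4.5, 0, 0, 0], [0, 0, -6.5, 0, 0, 0], [0, 0, -7.5, 0, 0, 0]])

```text
time: 6.58
eef_pos: [0.5327, -0.2636, 0.1619]
tcp_rot: [[0.225, 0.974, 0.001], [0.974, -0.225, -0.0], [-0.0, 0.001, -1.0]]
ft_force: [0.0, 0.1, -2.7]
finger_gap: 0.0527
finger_force: 43.0
```

```bash
python3 -c "
from go import *
p=now();legs(p,(.557,.026,.16,-13))"
```

```text
t 6.58 [ 0.5327 -0.2636  0.1619] yaw -13.0 tilt [ 0.0006 -0.0003] gap 0.0527 ff 43.0
[28.76 -4.14  0.19] turn -0.0 dist 29.1
```

>>> jog_arm(targets=[[1, -0.1, 0, 0, 0, 0], [3.5, -0.5, 0, 0, 0, 0], [7, -1, 0, 0, 0, 0], [10.5, -1.5, 0, 0, 0, 0], [14, -2, 0, 0, 0, 0]])

```text
time: 7.0
eef_pos: [0.5429, -0.1202, 0.1581]
tcp_rot: [[0.226, 0.974, -0.003], [0.974, -0.226, 0.002], [0.001, -0.004, -1.0]]
ft_force: [0.8, -0.7, -2.6]
finger_gap: 0.0528
finger_force: 42.9
```

>>> jog_arm(targets=[[3.5, -0.5, 0, 0, 0, 0], [7, -1, 0, 0, 0, 0], [10.5, -1.5, 0, 0, 0, 0], [13.3, -1.9, 0, 0, 0, 0], [14.8, -2.1, 0, 0, 0, 0]])

```text
time: 7.42
eef_pos: [0.5554, 0.0307, 0.1582]
tcp_rot: [[0.222, 0.975, -0.004], [0.975, -0.221, 0.002], [0.001, -0.004, -1.0]]
ft_force: [0.1, -1.2, -2.9]
finger_gap: 0.0531
finger_force: 42.9
```

>>> jog_arm(targets=[[0, 0, 0.5, 0, 0, 0], [0, 0, 2, 0, 0, 0], [0, 0, 4, 0, 0, 0], [0, 0, 6, 0, 0, 0], [0, 0, 7, 0, 0, 0]])

```text
time: 7.83
eef_pos: [0.5542, 0.0263, 0.0863]
tcp_rot: [[0.225, 0.974, -0.006], [0.974, -0.225, 0.0], [-0.001, -0.006, -1.0]]
ft_force: [-0.8, -0.4, -2.9]
finger_gap: 0.0532
finger_force: 42.9
```

>>> jog_arm(targets=[[0, 0, 0.2, 0, 0, 0], [0, 0, 0.4, 0, 0, 0], [0, 0, 0.6, 0, 0, 0], [0, 0, 0.7, 0, 0, 0], [0, 0, 0.7, 0, 0, 0]])

```text
time: 8.25
eef_pos: [0.5582, 0.0262, 0.0841]
tcp_rot: [[0.225, 0.974, 0.002], [0.974, -0.225, -0.0], [0.0, 0.002, -1.0]]
ft_force: [0.2, 0.5, -2.8]
finger_gap: 0.0531
finger_force: 42.9
```

Run:
```python
from go import *
p=now();legs(p,(.557,.026,.077,-13))
from h import *
im=viewer.camera("scene");cv2.imwrite("pics/s3.png",cv2.resize(im[60:260,220:460,::-1],None,fx=3,fy=3,interpolation=cv2.INTER_CUBIC))
```

```text
t 8.25 [0.5582 0.0262 0.0841] yaw -13.02 tilt [ 0.0016 -0.    ] gap 0.0531 ff 42.9
[-0.04 -0.11  0.71] turn -0.0 dist 0.7
```

View pics/s3.png

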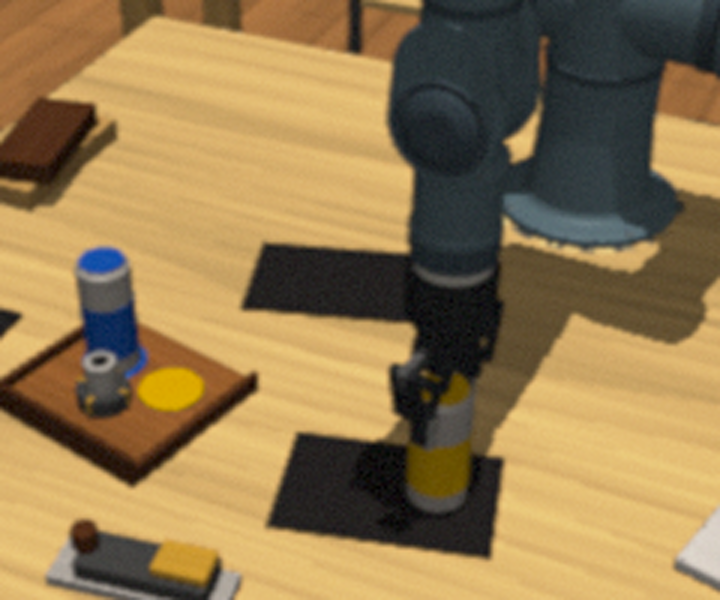

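The yellow tin is upright just above the mat (base at crop (500,437)), and the yellow pad is bare at (388,172). I'll lower it the rest of the way gently.

>>> jog_arm(targets=[[0, 0, 0.15, 0, 0, 0], [0, 0, 0.3, 0, 0, 0], [0, 0, 0.4, 0, 0, 0], [0, 0, 0.5, 0, 0, 0], [0, 0, 0.55, 0, 0, 0]])

```text
time: 8.72
eef_pos: [0.5573, 0.0264, 0.0776]
tcp_rot: [[0.225, 0.974, -0.0], [0.974, -0.225, 0.0], [0.0, -0.0, -1.0]]
ft_force: [-0.4, -0.9, -2.3]
finger_gap: 0.0532
finger_force: 42.9
```

>>> jog_arm(targets=[[0, 0, 0.05, 0, 0, 0], [0, 0, 0.1, 0, 0, 0], [0, 0, 0.1, 0, 0, 0], [0, 0, 0.1, 0, 0, 0]])

```text
time: 9.05
eef_pos: [0.5574, 0.0264, 0.0772]
tcp_rot: [[0.225, 0.974, 0.0], [0.974, -0.225, 0.0], [0.0, 0.0, -1.0]]
ft_force: [-2.0, 0.1, 2.3]
finger_gap: 0.0526
finger_force: 43.3
```

>>> jog_arm(targets=[[0, 0, 0, 0, 0, 0], [0, 0, 0, 0, 0, 0], [0, 0, 0, 0, 0, 0], [0, 0, 0, 0, 0, 0], [0, 0, 0, 0, 0, 0]], jaw=1)

```text
time: 9.47
eef_pos: [0.5577, 0.0263, 0.0769]
tcp_rot: [[0.225, 0.974, 0.0], [0.974, -0.225, 0.0], [0.0, 0.0, -1.0]]
ft_force: [-0.4, -0.1, 0.3]
finger_gap: 0.0851
finger_force: 0.0
```

>>> jog_arm(targets=[[0, 0, -0.7, 0, 0, 0], [0, 0, -2.5, 0, 0, 0], [0, 0, -5, 0, 0, 0], [0, 0, -7, 0, 0, 0], [0, 0, -8, 0, 0, 0]])

```text
time: 9.88
eef_pos: [0.559, 0.0263, 0.1601]
tcp_rot: [[0.225, 0.974, 0.004], [0.974, -0.225, -0.0], [0.001, 0.004, -1.0]]
ft_force: [-0.0, 1.2, -0.9]
finger_gap: 0.0855
finger_force: 0.0
```

Run:
```python
from go import *
p=now();legs(p,(.516,-.342,.16,-13))
```

```text
t 9.88 [0.559  0.0263 0.1601] yaw -13.01 tilt [ 0.0044 -0.0002] gap 0.0855 ff 0.0
[-3.685e+01  4.100e+00  1.000e-02] turn -0.0 dist 37.1
```

>>> jog_arm(targets=[[-1.5, 0.2, 0, 0, 0, 0], [-4.5, 0.5, 0, 0, 0, 0], [-8.5, 0.9, 0, 0, 0, 0], [-12.5, 1.4, 0, 0, 0, 0], [-16.5, 1.9, 0, 0, 0, 0]])

```text
time: 10.3
eef_pos: [0.5384, -0.1399, 0.1568]
tcp_rot: [[0.224, 0.975, 0.0], [0.975, -0.224, 0.0], [0.0, 0.0, -1.0]]
ft_force: [0.5, 0.2, 0.5]
finger_gap: 0.0851
finger_force: 0.0
```

>>> jog_arm(targets=[[-4, 0.5, 0, 0, 0, 0], [-8, 0.9, 0, 0, 0, 0], [-12, 1.4, 0, 0, 0, 0], [-16, 1.8, 0, 0, 0, 0], [-18.5, 2.1, 0, 0, 0, 0]])

```text
time: 10.72
eef_pos: [0.5166, -0.3276, 0.1566]
tcp_rot: [[0.228, 0.974, -0.0], [0.974, -0.228, -0.001], [-0.001, 0.0, -1.0]]
ft_force: [0.9, 0.5, 0.3]
finger_gap: 0.085
finger_force: 0.0
```

>>> jog_arm(targets=[[-1.3, 0.1, 0, 0, 0, 0], [-1.9, 0.2, 0, 0, 0, 0], [-1.9, 0.2, 0, 0, 0, 0], [-1.9, 0.2, 0, 0, 0, 0], [-1.9, 0.2, 0, 0, 0, 0]])

```text
time: 11.13
eef_pos: [0.5156, -0.3408, 0.1567]
tcp_rot: [[0.223, 0.975, -0.0], [0.975, -0.223, 0.001], [0.001, -0.001, -1.0]]
ft_force: [-0.2, -0.1, -0.8]
finger_gap: 0.0851
finger_force: 0.0
```

Run:
```python
from go import *
p=now();legs(p,(.516,-.342,.086,-13))
```

```text
t 11.13 [ 0.5156 -0.3408  0.1567] yaw -12.89 tilt [-0.0003  0.001 ] gap 0.0851 ff 0.0
[-0.11  0.07  7.07] turn 0.002 dist 7.1
```

>>> jog_arm(targets=[[0, 0, 1, 0, 0, 0], [-0.1, 0.1, 3, 0, 0, 0], [-0.1, 0.1, 5, 0, 0, 0], [-0.1, 0.1, 6.5, 0, 0, 0], [-0.1, 0.1, 7.1, 0, 0, 0]])

```text
time: 11.55
eef_pos: [0.5147, -0.3412, 0.0826]
tcp_rot: [[0.223, 0.975, -0.004], [0.975, -0.223, 0.003], [0.002, -0.004, -1.0]]
ft_force: [-0.4, 0.0, 0.1]
finger_gap: 0.0851
finger_force: 0.0
```

>>> jog_arm(targets=[[0, 0, 0, 0, 0, 0], [0, 0, 0, 0, 0, 0], [0, 0, 0, 0, 0, 0], [0, 0, 0, 0, 0, 0], [0, 0, 0, 0, 0, 0]])

```text
time: 11.97
eef_pos: [0.5168, -0.3444, 0.087]
tcp_rot: [[0.225, 0.974, 0.002], [0.974, -0.225, -0.001], [-0.001, 0.002, -1.0]]
ft_force: [-0.5, -0.3, -0.0]
finger_gap: 0.0849
finger_force: 0.0
```

>>> jog_arm(targets=[[0, 0, 0, 0, 0, 0], [0, 0, 0, 0, 0, 0], [0, 0, 0, 0, 0, 0], [0, 0, 0, 0, 0, 0], [0, 0, 0, 0, 0, 0]], jaw=0.45)

```text
time: 12.38
eef_pos: [0.516, -0.344, 0.0862]
tcp_rot: [[0.225, 0.974, 0.0], [0.974, -0.225, -0.0], [-0.0, 0.0, -1.0]]
ft_force: [-2.0, 0.0, 3.9]
finger_gap: 0.0528
finger_force: 42.0
```

>>> jog_arm(targets=[[0, 0, 0, 0, 0, 0], [0, 0, 0, 0, 0, 0], [0, 0, 0, 0, 0, 0]])

```text
time: 12.63
eef_pos: [0.516, -0.344, 0.0862]
tcp_rot: [[0.225, 0.974, 0.0], [0.974, -0.225, -0.0], [-0.0, 0.0, -1.0]]
ft_force: [-2.7, 0.2, 5.9]
finger_gap: 0.0528
finger_force: 42.1
```

>>> jog_arm(targets=[[0, 0, -0.5, 0, 0, 0], [0, 0, -2, 0, 0, 0], [0, 0, -4.5, 0, 0, 0], [0, 0, -6.5, 0, 0, 0], [0, 0, -7.5, 0, 0, 0]])

```text
time: 13.05
eef_pos: [0.5169, -0.3443, 0.1628]
tcp_rot: [[0.225, 0.974, 0.002], [0.974, -0.225, -0.001], [-0.001, 0.002, -1.0]]
ft_force: [1.0, -0.0, -3.0]
finger_gap: 0.0526
finger_force: 42.9
```

>>> jog_arm(targets=[[1, 0, 0, 0, 0, 0], [3.5, 0, 0, 0, 0, 0], [7, 0, 0, 0, 0, 0], [10.5, -0.1, 0, 0, 0, 0], [14, -0.1, 0, 0, 0, 0]])

```text
time: 13.47
eef_pos: [0.5455, -0.2047, 0.1587]
tcp_rot: [[0.226, 0.974, -0.003], [0.974, -0.226, 0.002], [0.002, -0.003, -1.0]]
ft_force: [0.5, -0.9, -1.9]
finger_gap: 0.0528
finger_force: 42.8
```

>>> jog_arm(targets=[[3.5, 0, 0, 0, 0, 0], [7, -0.1, 0, 0, 0, 0], [10.5, -0.1, 0, 0, 0, 0], [13.3, -0.2, 0, 0, 0, 0], [14.8, -0.2, 0, 0, 0, 0]])

```text
time: 13.88
eef_pos: [0.5768, -0.0578, 0.1587]
tcp_rot: [[0.221, 0.975, -0.003], [0.975, -0.221, 0.003], [0.002, -0.004, -1.0]]
ft_force: [0.4, 0.1, -3.2]
finger_gap: 0.0529
finger_force: 42.8
```

>>> jog_arm(targets=[[0, 0, 0.5, 0, 0, 0], [0, 0, 2, 0, 0, 0], [0, 0, 4, 0, 0, 0], [0, 0, 6, 0, 0, 0], [0, 0, 7, 0, 0, 0]])

```text
time: 14.3
eef_pos: [0.575, -0.0621, 0.0867]
tcp_rot: [[0.225, 0.974, -0.006], [0.974, -0.225, 0.001], [-0.0, -0.006, -1.0]]
ft_force: [-0.3, 0.5, -3.1]
finger_gap: 0.0524
finger_force: 42.8
```

>>> jog_arm(targets=[[0, 0, 0.2, 0, 0, 0], [0, 0, 0.4, 0, 0, 0], [0, 0, 0.6, 0, 0, 0], [0, 0, 0.7, 0, 0, 0], [0, 0, 0.7, 0, 0, 0]])

```text
time: 14.72
eef_pos: [0.5786, -0.0628, 0.0846]
tcp_rot: [[0.225, 0.974, 0.002], [0.974, -0.225, -0.0], [0.0, 0.002, -1.0]]
ft_force: [0.5, 0.5, -2.3]
finger_gap: 0.0529
finger_force: 42.8
```

Run:
```python
from go import *
p=now();legs(p,(.578,-.062,.077,-13))
```

```text
t 14.72 [ 0.5786 -0.0628  0.0846] yaw -13.02 tilt [ 0.0016 -0.0003] gap 0.0529 ff 42.8
[ 0.06 -0.08  0.76] turn -0.0 dist 0.8
```

>>> jog_arm(targets=[[0, 0, 0.15, 0, 0, 0], [0, 0, 0.3, 0, 0, 0], [0, 0, 0.4, 0, 0, 0], [0, 0, 0.5, 0, 0, 0], [0, 0, 0.55, 0, 0, 0]])

```text
time: 15.13
eef_pos: [0.5779, -0.0625, 0.0782]
tcp_rot: [[0.225, 0.974, -0.0], [0.974, -0.225, 0.0], [0.0, -0.0, -1.0]]
ft_force: [-0.4, 0.4, -3.8]
finger_gap: 0.0528
finger_force: 42.8
```

>>> jog_arm(targets=[[0, 0, 0.05, 0, 0, 0], [0, 0, 0.1, 0, 0, 0], [0, 0, 0.15, 0, 0, 0], [0, 0, 0.15, 0, 0, 0]])

```text
time: 15.47
eef_pos: [0.5779, -0.0625, 0.0773]
tcp_rot: [[0.225, 0.974, 0.0], [0.974, -0.225, 0.0], [0.0, 0.0, -1.0]]
ft_force: [-0.9, 0.4, 1.3]
finger_gap: 0.0526
finger_force: 43.2
```

>>> jog_arm(targets=[[0, 0, 0, 0, 0, 0], [0, 0, 0, 0, 0, 0], [0, 0, 0, 0, 0, 0], [0, 0, 0, 0, 0, 0], [0, 0, 0, 0, 0, 0]], jaw=1)

```text
time: 15.88
eef_pos: [0.5782, -0.0626, 0.0769]
tcp_rot: [[0.225, 0.974, 0.0], [0.974, -0.225, -0.0], [0.0, 0.0, -1.0]]
ft_force: [0.3, 0.1, 1.2]
finger_gap: 0.0854
finger_force: 0.0
```

>>> jog_arm(targets=[[0, 0, -0.7, 0, 0, 0], [0, 0, -2.5, 0, 0, 0], [0, 0, -5, 0, 0, 0], [0, 0, -7, 0, 0, 0], [0, 0, -8, 0, 0, 0]])

```text
time: 16.3
eef_pos: [0.5795, -0.0629, 0.1602]
tcp_rot: [[0.225, 0.974, 0.004], [0.974, -0.225, -0.001], [0.0, 0.004, -1.0]]
ft_force: [0.8, 0.1, 0.1]
finger_gap: 0.0856
finger_force: 0.0
```

Run:
```python
from m import *
from go import *
p=now()
rep("hub",(S<60)&(V>95),.06,(170,200,375,400))
rep("ypad",(H>20)&(H<32)&(S>180)&(V>90),.013,(180,225,345,385))
rep("bpad",(H>100)&(H<125)&(S>150)&(V>60),.013,(185,235,380,415))
legs(p,(.5747,-.317,.157,-13))
cv2.imwrite("pics/t4.png",cv2.resize(im[130:260,230:440,::-1],None,fx=3.8,fy=3.8,interpolation=cv2.INTER_CUBIC))
im=viewer.camera("scene");hsv=cv2.cvtColor(im,cv2.COLOR_RGB2HSV).astype(int);H,S,V=[hsv[:,:,i] for i in range(3)]
for n,q,b in(("y",(H>20)&(H<32)&(S>180)&(V>90),(170,205,255,300)),("b",(H>100)&(H<125)&(S>130)&(V>60),(160,195,235,275))):
    m,a,c=blob(q,b);print(n,a,c,w(c,.013,"scene"),rect(m,.013,"scene"))
m,a,c=blob((S<60)&(V>110),(170,205,240,268));print("hub",a,c,w(c,.06,"scene"))
cv2.imwrite("pics/s4.png",cv2.resize(im[120:270,200:400,::-1],None,fx=3.8,fy=3.8,interpolation=cv2.INTER_CUBIC))
```

```text
t 16.35 [ 0.5803 -0.0631  0.1612] yaw -13.01 tilt [ 0.0064 -0.0013] gap 0.0855 ff 0.0
hub 92 [182.6196 388.2391] [ 0.5747 -0.3177] (array([ 575. , -317.1]), array([29.3, 31.2]), 1.6)
ypad 480 [201.7708 366.3854] [ 0.5327 -0.2664] (array([ 532.3, -265.3]), array([65.3, 63.7]), 0.1)
bpad 425 [209.0494 395.0071] [ 0.5151 -0.3423] (array([ 515.4, -342.3]), array([59.8, 58.3]), 0.0)
[-24.87   5.17   0.42] turn -0.0 dist 25.4
y 248 [189.37903226 276.43548387] [ 0.53431706 -0.2640392 ] (array([ 534.4, -264.1]), array([60.6, 63.5]), 24.6)
b 102 [178.1372549  261.17647059] [ 0.50672601 -0.33392826] (array([ 505.4, -335.9]), array([59.6, 35. ]), 66.8)
hub 48 [180.27083333 252.5625    ] [ 0.57514356 -0.31530224]
```

View pics/s4.png

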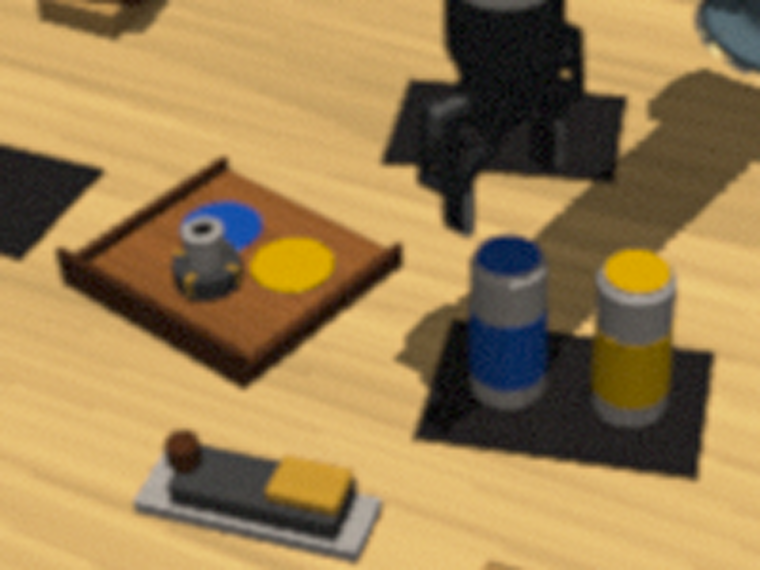

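Both tins stand upright on the mat, blue base at crop (400,508) and yellow base at (415,630). The cutter at (265,207) hasn't moved, and both pads are bare. The cutter is next.

>>> jog_arm(targets=[[-1, 0.2, 0, 0, 0, 0], [-3.5, 0.8, 0, 0, 0, 0], [-7, 1.5, 0, 0, 0, 0], [-10.5, 2.3, 0, 0, 0, 0], [-14, 3, 0, 0, 0, 0]])

```text
time: 16.82
eef_pos: [0.5743, -0.2072, 0.1547]
tcp_rot: [[0.224, 0.974, -0.003], [0.974, -0.224, 0.001], [0.0, -0.003, -1.0]]
ft_force: [0.6, 0.2, 0.1]
finger_gap: 0.0855
finger_force: 0.0
```

>>> jog_arm(targets=[[-3.5, 0.8, 0, 0, 0, 0], [-6.5, 1.4, 0, 0, 0, 0], [-9, 1.9, 0, 0, 0, 0], [-10.3, 2.2, 0, 0, 0, 0], [-10.8, 2.3, 0, 0, 0, 0]])

```text
time: 17.23
eef_pos: [0.5724, -0.3183, 0.1547]
tcp_rot: [[0.228, 0.974, -0.002], [0.974, -0.228, 0.001], [0.001, -0.003, -1.0]]
ft_force: [-0.2, 0.9, 0.4]
finger_gap: 0.0857
finger_force: 0.0
```

>>> jog_arm(targets=[[0, 0, 1, 0, 0, 0], [0, 0, 3, 0, 0, 0], [0, 0, 5, 0, 0, 0], [0, 0, 7, 0, 0, 0], [0, 0, 8, 0, 0, 0]])

```text
time: 17.65
eef_pos: [0.5721, -0.3127, 0.0731]
tcp_rot: [[0.223, 0.975, -0.004], [0.975, -0.223, 0.004], [0.003, -0.005, -1.0]]
ft_force: [-0.3, 0.4, -1.2]
finger_gap: 0.0855
finger_force: 0.0
```

>>> jog_arm(targets=[[0, 0, 0, 0, 0, 0], [0, 0, 0, 0, 0, 0], [0, 0, 0, 0, 0, 0], [0, 0, 0, 0, 0, 0], [0, 0, 0, 0, 0, 0]])

```text
time: 18.07
eef_pos: [0.5747, -0.3166, 0.0783]
tcp_rot: [[0.225, 0.974, 0.002], [0.974, -0.225, -0.001], [-0.001, 0.003, -1.0]]
ft_force: [-1.1, 0.2, -0.5]
finger_gap: 0.0853
finger_force: 0.0
```

Run:
```python
from go import *
p=now();legs(p,(.5749,-.3165,.032,-13))
```

```text
t 18.07 [ 0.5747 -0.3166  0.0783] yaw -13.0 tilt [ 0.0023 -0.0014] gap 0.0853 ff 0.0
[0.01 0.01 4.63] turn 0.0 dist 4.6
```

>>> jog_arm(targets=[[0, 0, 0.8, 0, 0, 0], [0, 0, 2, 0, 0, 0], [0, 0, 3.3, 0, 0, 0], [0, 0, 4.2, 0, 0, 0], [0, 0, 4.6, 0, 0, 0]])

```text
time: 18.48
eef_pos: [0.5728, -0.3155, 0.0289]
tcp_rot: [[0.225, 0.974, -0.002], [0.974, -0.225, 0.001], [0.001, -0.002, -1.0]]
ft_force: [-0.4, 0.0, -0.6]
finger_gap: 0.0856
finger_force: 0.0
```

>>> jog_arm(targets=[[0, 0, 0, 0, 0, 0], [0, 0, 0, 0, 0, 0], [0, 0, 0, 0, 0, 0], [0, 0, 0, 0, 0, 0], [0, 0, 0, 0, 0, 0]], jaw=0.2, newtons=50)

```text
time: 18.9
eef_pos: [0.5744, -0.3166, 0.0319]
tcp_rot: [[0.225, 0.974, 0.001], [0.974, -0.225, -0.001], [-0.001, 0.002, -1.0]]
ft_force: [1.1, -1.0, -3.5]
finger_gap: 0.0299
finger_force: 49.5
```

>>> jog_arm(targets=[[0, 0, 0, 0, 0, 0], [0, 0, 0, 0, 0, 0], [0, 0, 0, 0, 0, 0], [0, 0, 0, 0, 0, 0], [0, 0, 0, 0, 0, 0]])

```text
time: 19.32
eef_pos: [0.5744, -0.3166, 0.0318]
tcp_rot: [[0.225, 0.974, 0.001], [0.974, -0.225, -0.001], [-0.001, 0.002, -1.0]]
ft_force: [0.0, 0.3, 5.4]
finger_gap: 0.0301
finger_force: 50.3
```

Run:
```python
from go import *
p=now()
```

```text
t 19.32 [ 0.5744 -0.3166  0.0318] yaw -13.01 tilt [ 0.0015 -0.0011] gap 0.0301 ff 50.3
```

>>> jog_arm(targets=[[0, 0, -0.5, 0, 0, 0], [0, 0, -2, 0, 0, 0], [0, 0, -4.5, 0, 0, 0], [0, 0, -7.5, 0, 0, 0], [0, 0, -10, 0, 0, 0]])

```text
time: 19.73
eef_pos: [0.5728, -0.3154, 0.131]
tcp_rot: [[0.225, 0.974, -0.002], [0.974, -0.225, 0.002], [0.001, -0.002, -1.0]]
ft_force: [1.0, 0.0, -3.8]
finger_gap: 0.0297
finger_force: 49.8
```

>>> jog_arm(targets=[[0, 0, -2, 0, 0, 0], [0, 0, -3.5, 0, 0, 0], [0, 0, -4.5, 0, 0, 0], [0, 0, -5, 0, 0, 0], [0, 0, -5, 0, 0, 0]])

```text
time: 20.15
eef_pos: [0.5739, -0.3162, 0.1811]
tcp_rot: [[0.225, 0.974, 0.0], [0.974, -0.225, -0.0], [0.0, 0.0, -1.0]]
ft_force: [-0.4, 0.0, -4.5]
finger_gap: 0.0296
finger_force: 49.8
```

Run:
```python
from go import *
p=now();legs(p,(.48,-.15,.182,-13),(.45,.02,.182,-13),(.47,.17,.182,-13),(.5055,.316,.182,-13),(.5055,.316,.052,-13))
```

```text
t 20.15 [ 0.5739 -0.3162  0.1811] yaw -13.0 tilt [ 0.0004 -0.0001] gap 0.0296 ff 49.8
[ 14.08 -12.89  -0.09] turn -0.0 dist 19.1
[15.89 -6.75 -0.  ] turn 0.0 dist 17.3
[15.07 -1.43 -0.  ] turn 0.0 dist 15.1
[15.02  0.17 -0.  ] turn 0.0 dist 15.0
[ 0.  0. 13.] turn 0.0 dist 13.0
```

>>> jog_arm(targets=[[2, -1.8, 0, 0, 0, 0], [4.9, -4.5, 0, 0, 0, 0], [7.9, -7.2, 0, 0, 0, 0], [11, -10.1, 0, 0, 0, 0], [14.1, -12.9, 0, 0, 0, 0]])

```text
time: 20.57
eef_pos: [0.4778, -0.1486, 0.1788]
tcp_rot: [[0.226, 0.974, -0.003], [0.974, -0.226, 0.002], [0.001, -0.003, -1.0]]
ft_force: [-0.1, 0.3, -3.1]
finger_gap: 0.0297
finger_force: 50.3
```

>>> jog_arm(targets=[[3.2, -1.4, 0, 0, 0, 0], [6.4, -2.7, 0, 0, 0, 0], [9.6, -4.1, 0, 0, 0, 0], [12.8, -5.4, 0, 0, 0, 0], [15.9, -6.7, 0, 0, 0, 0]])

```text
time: 20.98
eef_pos: [0.4489, 0.0212, 0.1794]
tcp_rot: [[0.225, 0.974, -0.003], [0.974, -0.225, 0.001], [-0.0, -0.003, -1.0]]
ft_force: [1.0, 0.1, -3.2]
finger_gap: 0.0295
finger_force: 50.5
```

>>> jog_arm(targets=[[3, -0.3, 0, 0, 0, 0], [6, -0.6, 0, 0, 0, 0], [9, -0.9, 0, 0, 0, 0], [12, -1.2, 0, 0, 0, 0], [15, -1.4, 0, 0, 0, 0]])

```text
time: 21.4
eef_pos: [0.4694, 0.1701, 0.1793]
tcp_rot: [[0.225, 0.974, -0.003], [0.974, -0.225, -0.001], [-0.001, -0.003, -1.0]]
ft_force: [0.2, -0.4, -2.4]
finger_gap: 0.0297
finger_force: 50.5
```

>>> jog_arm(targets=[[3, 0, 0, 0, 0, 0], [6.5, 0.1, 0, 0, 0, 0], [10, 0.1, 0, 0, 0, 0], [13, 0.2, 0, 0, 0, 0], [15, 0.2, 0, 0, 0, 0]])

```text
time: 21.82
eef_pos: [0.5059, 0.3171, 0.1788]
tcp_rot: [[0.223, 0.975, -0.002], [0.975, -0.223, -0.0], [-0.001, -0.002, -1.0]]
ft_force: [0.9, -0.7, -3.0]
finger_gap: 0.0296
finger_force: 50.5
```

>>> jog_arm(targets=[[0, 0, 0, 0, 0, 0], [0, 0, 0, 0, 0, 0], [0, 0, 0, 0, 0, 0], [0, 0, 0, 0, 0, 0], [0, 0, 0, 0, 0, 0]])

```text
time: 22.23
eef_pos: [0.5062, 0.3133, 0.1806]
tcp_rot: [[0.226, 0.974, -0.001], [0.974, -0.226, -0.0], [-0.001, -0.001, -1.0]]
ft_force: [-0.2, -0.1, -3.0]
finger_gap: 0.0293
finger_force: 50.5
```

Run:
```python
from go import *
p=now();legs(p,(.5055,.316,.042,-13))
```

```text
t 22.23 [0.5062 0.3133 0.1806] yaw -13.08 tilt [-0.0008 -0.0005] gap 0.0293 ff 50.5
[ 0.24 -0.13 13.86] turn -0.001 dist 13.9
```

>>> jog_arm(targets=[[0, 0, 1, 0, 0, 0], [0, 0, 3, 0, 0, 0], [0, 0, 5.5, 0, 0, 0], [0, 0, 7.5, 0, 0, 0], [0, 0, 8.5, 0, 0, 0]])

```text
time: 22.65
eef_pos: [0.5046, 0.3129, 0.0925]
tcp_rot: [[0.226, 0.974, -0.004], [0.974, -0.226, -0.002], [-0.003, -0.004, -1.0]]
ft_force: [-1.1, -0.4, -3.7]
finger_gap: 0.0296
finger_force: 50.5
```

>>> jog_arm(targets=[[0, 0, 1, 0, 0, 0], [0, 0, 2, 0, 0, 0], [0, 0, 3, 0, 0, 0], [0, 0, 3.8, 0, 0, 0], [0, 0, 4.2, 0, 0, 0]])

```text
time: 23.07
eef_pos: [0.5063, 0.3144, 0.0529]
tcp_rot: [[0.225, 0.974, -0.001], [0.974, -0.225, -0.0], [-0.0, -0.0, -1.0]]
ft_force: [-0.4, 0.6, -3.8]
finger_gap: 0.0295
finger_force: 50.5
```

>>> jog_arm(targets=[[0, 0, 0, 0, 0, 0], [0, 0, 0, 0, 0, 0], [0, 0, 0, 0, 0, 0], [0, 0, 0, 0, 0, 0], [0, 0, 0, 0, 0, 0]])

```text
time: 23.48
eef_pos: [0.5071, 0.3148, 0.0545]
tcp_rot: [[0.225, 0.974, 0.001], [0.974, -0.225, 0.001], [0.001, 0.001, -1.0]]
ft_force: [0.4, -0.6, -3.9]
finger_gap: 0.0295
finger_force: 50.5
```

Run:
```python
from go import *
p=now();legs(p,(.5055,.316,.042,-13))
from h import *
im=viewer.camera("scene");cv2.imwrite("pics/s5.png",cv2.resize(im[150:290,400:560,::-1],None,fx=4,fy=4,interpolation=cv2.INTER_CUBIC))
```

```text
t 23.48 [0.5071 0.3148 0.0545] yaw -13.0 tilt [0.0012 0.0006] gap 0.0295 ff 50.5
[ 0.08 -0.18  1.25] turn -0.0 dist 1.3
```

View pics/s5.png

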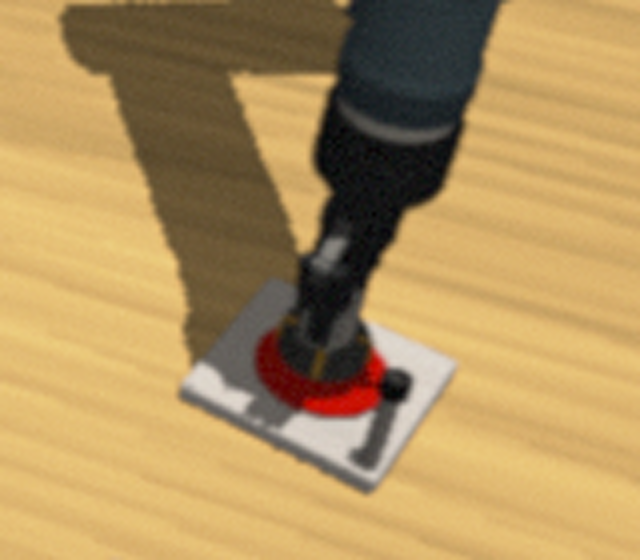

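The cutter hangs about 12 mm above the red disc (crop (365,325)), clear of the post head at (385,397).

>>> jog_arm(targets=[[0.1, -0.1, 0.3, 0, 0, 0], [0.1, -0.1, 0.6, 0, 0, 0], [0.1, -0.1, 0.9, 0, 0, 0], [0.1, -0.1, 1, 0, 0, 0], [0.1, -0.1, 1.1, 0, 0, 0]])

```text
time: 23.95
eef_pos: [0.5054, 0.3156, 0.0423]
tcp_rot: [[0.225, 0.974, -0.001], [0.974, -0.225, -0.0], [-0.001, -0.001, -1.0]]
ft_force: [1.3, -0.2, -3.4]
finger_gap: 0.03
finger_force: 50.5
```

>>> jog_arm(targets=[[0, 0, 0.05, 0, 0, 0], [0, 0, 0.1, 0, 0, 0], [0, 0, 0.15, 0, 0, 0], [0, 0, 0.15, 0, 0, 0]])

```text
time: 24.28
eef_pos: [0.5057, 0.3157, 0.0419]
tcp_rot: [[0.225, 0.974, 0.0], [0.974, -0.225, 0.0], [0.0, 0.0, -1.0]]
ft_force: [-2.6, -0.6, 1.9]
finger_gap: 0.0293
finger_force: 51.1
```

>>> jog_arm(targets=[[0, 0, 0, 0, 0, 0], [0, 0, 0, 0, 0, 0], [0, 0, 0, 0, 0, 0], [0, 0, 0, 0, 0, 0], [0, 0, 0, 0, 0, 0]], jaw=1)

```text
time: 24.7
eef_pos: [0.5062, 0.3159, 0.0415]
tcp_rot: [[0.225, 0.974, 0.001], [0.974, -0.225, 0.0], [0.001, 0.001, -1.0]]
ft_force: [0.6, 0.2, 0.6]
finger_gap: 0.0853
finger_force: 0.0
```

>>> jog_arm(targets=[[0, 0, -0.7, 0, 0, 0], [0, 0, -2.5, 0, 0, 0], [0, 0, -6, 0, 0, 0], [0, 0, -9.5, 0, 0, 0], [0, 0, -12, 0, 0, 0]])

```text
time: 25.12
eef_pos: [0.5066, 0.3161, 0.1648]
tcp_rot: [[0.225, 0.974, 0.003], [0.974, -0.225, 0.001], [0.002, 0.002, -1.0]]
ft_force: [-0.3, -0.3, 0.5]
finger_gap: 0.0852
finger_force: 0.0
```

Run:
```python
from m import *
from go import *
p=now()
rep("mat",(V<45),.004,(140,230,225,330))
rep("ylid",(H>20)&(H<32)&(S>200)&(V>110),.124,(160,200,230,280))
rep("blid",(H>100)&(H<125)&(S>150)&(V>80),.124,(160,200,260,310))
legs(p,(.52,.16,.162,-13),(.557,.026,.162,-13))
```

```text
t 25.17 [0.5091 0.3173 0.1699] yaw -13.01 tilt [0.0098 0.0048] gap 0.0853 ff 0.0
mat 2483 [190.5779 274.8566] [ 0.5583 -0.0216] (array([568.1, -18.2]), array([124.9, 194.3]), 13.9)
ylid 237 [178.7806 252.6414] [0.5585 0.0244] (array([558. ,  24.7]), array([40.5, 41.9]), 1.7)
blid 244 [171.8443 287.9467] [ 0.5786 -0.0615] (array([579.5, -61.6]), array([43.4, 39.4]), 2.0)
[-15.09   4.6    0.79] turn -0.0 dist 15.8
[-12.22   6.62  -0.  ] turn 0.0 dist 13.9
```

>>> jog_arm(targets=[[-1.5, 0.6, 0, 0, 0, 0], [-4.5, 1.9, 0, 0, 0, 0], [-8, 3.4, 0, 0, 0, 0], [-11.5, 4.9, 0, 0, 0, 0], [-15, 6.4, 0, 0, 0, 0]])

```text
time: 25.58
eef_pos: [0.5345, 0.1539, 0.1618]
tcp_rot: [[0.224, 0.975, 0.001], [0.975, -0.224, 0.0], [0.0, 0.001, -1.0]]
ft_force: [0.2, -1.3, -0.5]
finger_gap: 0.0851
finger_force: 0.0
```

>>> jog_arm(targets=[[-3.5, 1.5, 0, 0, 0, 0], [-7, 3, 0, 0, 0, 0], [-9.5, 4.1, 0, 0, 0, 0], [-11.3, 4.8, 0, 0, 0, 0], [-12.1, 5.2, 0, 0, 0, 0]])

```text
time: 26.0
eef_pos: [0.5582, 0.0228, 0.1616]
tcp_rot: [[0.228, 0.974, 0.001], [0.974, -0.228, -0.001], [-0.001, 0.001, -1.0]]
ft_force: [0.5, -1.2, 0.9]
finger_gap: 0.0855
finger_force: 0.0
```

>>> jog_arm(targets=[[0, 0, 0, 0, 0, 0], [0, 0, 0, 0, 0, 0], [0, 0, 0, 0, 0, 0], [0, 0, 0, 0, 0, 0], [0, 0, 0, 0, 0, 0]])

```text
time: 26.42
eef_pos: [0.5576, 0.0268, 0.1613]
tcp_rot: [[0.223, 0.975, -0.0], [0.975, -0.223, 0.0], [0.0, -0.0, -1.0]]
ft_force: [-0.0, -0.0, 0.0]
finger_gap: 0.0853
finger_force: 0.0
```

Run:
```python
from go import *
p=now();legs(p,(.5575,.0258,.077,-13))
```

```text
t 26.42 [0.5576 0.0268 0.1613] yaw -12.89 tilt [-0.0001  0.0003] gap 0.0853 ff 0.0
[-0.1   0.01  8.43] turn 0.002 dist 8.4
```

>>> jog_arm(targets=[[0, 0, 1, 0, 0, 0], [0, 0, 3.3, 0, 0, 0], [0, 0, 5.8, 0, 0, 0], [0, 0, 7.7, 0, 0, 0], [0, 0, 8.4, 0, 0, 0]])

```text
time: 26.83
eef_pos: [0.5551, 0.0263, 0.0736]
tcp_rot: [[0.224, 0.974, -0.006], [0.975, -0.224, 0.001], [-0.001, -0.006, -1.0]]
ft_force: [-0.8, -0.5, 0.1]
finger_gap: 0.0854
finger_force: 0.0
```

>>> jog_arm(targets=[[0, 0, 0, 0, 0, 0], [0, 0, 0, 0, 0, 0], [0, 0, 0, 0, 0, 0], [0, 0, 0, 0, 0, 0], [0, 0, 0, 0, 0, 0]])

```text
time: 27.25
eef_pos: [0.559, 0.0255, 0.0786]
tcp_rot: [[0.225, 0.974, 0.003], [0.974, -0.225, -0.0], [0.001, 0.003, -1.0]]
ft_force: [-0.2, -1.1, 0.0]
finger_gap: 0.0858
finger_force: 0.0
```

>>> jog_arm(targets=[[0, 0, 0, 0, 0, 0], [0, 0, 0, 0, 0, 0], [0, 0, 0, 0, 0, 0], [0, 0, 0, 0, 0, 0], [0, 0, 0, 0, 0, 0]], jaw=0.45, newtons=40)

```text
time: 27.67
eef_pos: [0.5581, 0.0255, 0.0779]
tcp_rot: [[0.225, 0.974, 0.001], [0.974, -0.225, 0.0], [0.0, 0.001, -1.0]]
ft_force: [-0.6, -0.3, 4.4]
finger_gap: 0.053
finger_force: 42.1
```

>>> jog_arm(targets=[[0, 0, 0, 0, 0, 0], [0, 0, 0, 0, 0, 0], [0, 0, 0, 0, 0, 0]])

```text
time: 27.92
eef_pos: [0.5581, 0.0256, 0.0779]
tcp_rot: [[0.225, 0.974, 0.001], [0.974, -0.225, 0.0], [0.0, 0.001, -1.0]]
ft_force: [-2.1, 0.2, 5.6]
finger_gap: 0.0532
finger_force: 42.2
```

Run:
```python
from go import *
p=now()
```

```text
t 27.92 [0.5581 0.0256 0.0779] yaw -13.0 tilt [0.0008 0.    ] gap 0.0532 ff 42.2
```

>>> jog_arm(targets=[[0, 0, -0.5, 0, 0, 0], [0, 0, -2, 0, 0, 0], [0, 0, -4.5, 0, 0, 0], [0, 0, -7.5, 0, 0, 0], [0, 0, -10, 0, 0, 0]])

```text
time: 28.33
eef_pos: [0.557, 0.0256, 0.1779]
tcp_rot: [[0.225, 0.974, -0.002], [0.974, -0.225, 0.0], [-0.0, -0.002, -1.0]]
ft_force: [0.2, -0.5, -3.1]
finger_gap: 0.0532
finger_force: 43.0
```

>>> jog_arm(targets=[[0, 0, -2, 0, 0, 0], [0, 0, -3.5, 0, 0, 0], [0, 0, -4.3, 0, 0, 0], [0, 0, -4.5, 0, 0, 0]])

```text
time: 28.67
eef_pos: [0.5584, 0.0255, 0.2233]
tcp_rot: [[0.225, 0.974, 0.002], [0.974, -0.225, -0.0], [0.0, 0.002, -1.0]]
ft_force: [0.5, -0.1, -3.8]
finger_gap: 0.053
finger_force: 43.0
```

>>> jog_arm(targets=[[-1, 0.1, 0, 0, 0, 0], [-3.5, 0.5, 0, 0, 0, 0], [-7, 1, 0, 0, 0, 0], [-10.5, 1.5, 0, 0, 0, 0], [-14, 2, 0, 0, 0, 0]])

```text
time: 29.08
eef_pos: [0.5442, -0.1168, 0.2203]
tcp_rot: [[0.224, 0.975, -0.003], [0.975, -0.224, 0.001], [-0.0, -0.003, -1.0]]
ft_force: [1.0, -0.0, -2.5]
finger_gap: 0.0531
finger_force: 43.0
```

>>> jog_arm(targets=[[-3.5, 0.5, 0, 0, 0, 0], [-7, 1, 0, 0, 0, 0], [-10.5, 1.5, 0, 0, 0, 0], [-13.3, 1.9, 0, 0, 0, 0], [-14.9, 2.1, 0, 0, 0, 0]])

```text
time: 29.5
eef_pos: [0.5308, -0.2688, 0.22]
tcp_rot: [[0.228, 0.974, -0.003], [0.974, -0.228, 0.0], [-0.0, -0.003, -1.0]]
ft_force: [0.5, 1.0, -3.8]
finger_gap: 0.0527
finger_force: 43.0
```

>>> jog_arm(targets=[[0, 0, 0.5, 0, 0, 0], [0, 0, 2, 0, 0, 0], [0, 0, 5, 0, 0, 0], [0, 0, 8, 0, 0, 0], [0, 0, 9.5, 0, 0, 0]])

```text
time: 29.92
eef_pos: [0.5301, -0.2627, 0.1223]
tcp_rot: [[0.224, 0.975, -0.006], [0.975, -0.224, 0.005], [0.003, -0.007, -1.0]]
ft_force: [-1.2, -0.5, -4.1]
finger_gap: 0.0533
finger_force: 43.1
```

>>> jog_arm(targets=[[0, 0, 1, 0, 0, 0], [0, 0, 2, 0, 0, 0], [0, 0, 2.7, 0, 0, 0], [0, 0, 3, 0, 0, 0], [0, 0, 3, 0, 0, 0]])

```text
time: 30.33
eef_pos: [0.5329, -0.2651, 0.0971]
tcp_rot: [[0.225, 0.974, 0.0], [0.974, -0.225, 0.0], [0.0, -0.0, -1.0]]
ft_force: [-1.5, -0.1, -2.5]
finger_gap: 0.0529
finger_force: 43.1
```

>>> jog_arm(targets=[[0, 0, 0, 0, 0, 0], [0, 0, 0, 0, 0, 0], [0, 0, 0, 0, 0, 0], [0, 0, 0, 0, 0, 0], [0, 0, 0, 0, 0, 0]])

```text
time: 30.75
eef_pos: [0.533, -0.2655, 0.0978]
tcp_rot: [[0.225, 0.974, 0.001], [0.974, -0.225, -0.0], [-0.0, 0.001, -1.0]]
ft_force: [0.1, -0.5, -2.1]
finger_gap: 0.0527
finger_force: 43.1
```

Run:
```python
from go import *
p=now();legs(p,(.5327,-.2653,.0869,-13))
```

```text
t 30.75 [ 0.533  -0.2655  0.0978] yaw -13.01 tilt [ 0.0008 -0.0004] gap 0.0527 ff 43.1
[ 0.01 -0.04  1.09] turn -0.0 dist 1.1
```

>>> jog_arm(targets=[[0, 0, 0.3, 0, 0, 0], [0, 0, 0.6, 0, 0, 0], [0, 0, 0.8, 0, 0, 0], [0, 0, 0.9, 0, 0, 0], [0, 0, 1, 0, 0, 0]])

```text
time: 31.17
eef_pos: [0.5325, -0.2651, 0.0869]
tcp_rot: [[0.225, 0.974, -0.001], [0.974, -0.225, 0.0], [0.0, -0.001, -1.0]]
ft_force: [-3.0, 0.0, 6.0]
finger_gap: 0.0525
finger_force: 44.0
```

>>> jog_arm(targets=[[0, 0, 0.05, 0, 0, 0], [0, 0, 0.1, 0, 0, 0], [0, 0, 0.1, 0, 0, 0], [0, 0, 0.1, 0, 0, 0]])

```text
time: 31.5
eef_pos: [0.5325, -0.2652, 0.0869]
tcp_rot: [[0.225, 0.974, -0.0], [0.974, -0.225, -0.0], [-0.0, -0.0, -1.0]]
ft_force: [-3.7, 1.7, 5.5]
finger_gap: 0.0532
finger_force: 43.9
```

>>> jog_arm(targets=[[0, 0, 0, 0, 0, 0], [0, 0, 0, 0, 0, 0], [0, 0, 0, 0, 0, 0], [0, 0, 0, 0, 0, 0], [0, 0, 0, 0, 0, 0]], jaw=1)

```text
time: 31.92
eef_pos: [0.533, -0.2654, 0.0862]
tcp_rot: [[0.225, 0.974, 0.0], [0.974, -0.225, -0.0], [-0.0, 0.0, -1.0]]
ft_force: [0.1, -0.1, -0.1]
finger_gap: 0.0853
finger_force: 0.0
```

>>> jog_arm(targets=[[0, 0, -0.7, 0, 0, 0], [0, 0, -2.5, 0, 0, 0], [0, 0, -5, 0, 0, 0], [0, 0, -7, 0, 0, 0], [0, 0, -8, 0, 0, 0]])

```text
time: 32.33
eef_pos: [0.5341, -0.2661, 0.1697]
tcp_rot: [[0.225, 0.974, 0.004], [0.974, -0.225, -0.002], [-0.001, 0.004, -1.0]]
ft_force: [-0.1, -0.4, 0.5]
finger_gap: 0.0854
finger_force: 0.0
```

>>> jog_arm(targets=[[1, 0, 0, 0, 0, 0], [3, 0, 0, 0, 0, 0], [6, 0, 0, 0, 0, 0], [9, 0, 0, 0, 0, 0], [12, -0.1, 0, 0, 0, 0]])

```text
time: 32.75
eef_pos: [0.5583, -0.1461, 0.1648]
tcp_rot: [[0.226, 0.974, -0.002], [0.974, -0.226, 0.001], [0.001, -0.002, -1.0]]
ft_force: [1.3, -0.4, -0.7]
finger_gap: 0.0856
finger_force: 0.0
```

>>> jog_arm(targets=[[3, 0, 0, 0, 0, 0], [5.5, 0, 0, 0, 0, 0], [7.5, 0, 0, 0, 0, 0], [8.5, 0, 0, 0, 0, 0], [8.8, 0, 0, 0, 0, 0]])

```text
time: 33.17
eef_pos: [0.5781, -0.0601, 0.1651]
tcp_rot: [[0.222, 0.975, -0.002], [0.975, -0.222, 0.001], [0.0, -0.002, -1.0]]
ft_force: [-0.2, 0.5, -0.4]
finger_gap: 0.0855
finger_force: 0.0
```

>>> jog_arm(targets=[[0, 0, 0, 0, 0, 0], [0, 0, 0, 0, 0, 0], [0, 0, 0, 0, 0, 0], [0, 0, 0, 0, 0, 0], [0, 0, 0, 0, 0, 0]])

```text
time: 33.58
eef_pos: [0.5785, -0.0633, 0.1663]
tcp_rot: [[0.227, 0.974, 0.0], [0.974, -0.227, -0.0], [-0.0, 0.0, -1.0]]
ft_force: [-0.8, 0.2, 0.6]
finger_gap: 0.0855
finger_force: 0.0
```

Run:
```python
from go import *
p=now();legs(p,(.5782,-.0626,.077,-13))
```

```text
t 33.58 [ 0.5785 -0.0633  0.1663] yaw -13.09 tilt [ 0.0001 -0.0001] gap 0.0855 ff 0.0
[ 0.07 -0.05  8.93] turn -0.002 dist 8.9
```

>>> jog_arm(targets=[[0, 0, 1, 0, 0, 0], [0, 0, 3.3, 0, 0, 0], [0, 0, 5.8, 0, 0, 0], [0, 0, 7.9, 0, 0, 0], [0, 0, 8.9, 0, 0, 0]])

```text
time: 34.0
eef_pos: [0.5762, -0.0622, 0.0738]
tcp_rot: [[0.226, 0.974, -0.005], [0.974, -0.226, 0.001], [0.0, -0.005, -1.0]]
ft_force: [-0.4, -0.1, 0.8]
finger_gap: 0.0854
finger_force: 0.0
```

>>> jog_arm(targets=[[0, 0, 0, 0, 0, 0], [0, 0, 0, 0, 0, 0], [0, 0, 0, 0, 0, 0], [0, 0, 0, 0, 0, 0], [0, 0, 0, 0, 0, 0]])

```text
time: 34.42
eef_pos: [0.5798, -0.0626, 0.0787]
tcp_rot: [[0.225, 0.974, 0.003], [0.974, -0.225, -0.001], [0.0, 0.003, -1.0]]
ft_force: [-0.1, 0.0, -0.0]
finger_gap: 0.0855
finger_force: 0.0
```

>>> jog_arm(targets=[[0, 0, 0, 0, 0, 0], [0, 0, 0, 0, 0, 0], [0, 0, 0, 0, 0, 0], [0, 0, 0, 0, 0, 0], [0, 0, 0, 0, 0, 0]], jaw=0.45, newtons=40)

```text
time: 34.83
eef_pos: [0.5786, -0.0623, 0.0779]
tcp_rot: [[0.225, 0.974, 0.0], [0.974, -0.225, -0.0], [0.0, 0.0, -1.0]]
ft_force: [-1.6, 1.1, 5.8]
finger_gap: 0.0526
finger_force: 41.7
```

>>> jog_arm(targets=[[0, 0, 0, 0, 0, 0], [0, 0, 0, 0, 0, 0], [0, 0, 0, 0, 0, 0]])

```text
time: 35.08
eef_pos: [0.5786, -0.0623, 0.0779]
tcp_rot: [[0.225, 0.974, 0.0], [0.974, -0.225, 0.0], [0.0, 0.0, -1.0]]
ft_force: [-2.4, 0.7, 5.6]
finger_gap: 0.0527
finger_force: 41.7
```

Run:
```python
from go import *
p=now();legs(p,(.5155,-.3423,.2,-13))
```

```text
t 35.08 [ 0.5786 -0.0623  0.0779] yaw -13.0 tilt [0.0004 0.    ] gap 0.0527 ff 41.7
[-28.7    0.15 -12.21] turn -0.0 dist 31.2
```

>>> jog_arm(targets=[[0, 0, -0.5, 0, 0, 0], [0, 0, -2, 0, 0, 0], [0, 0, -4.5, 0, 0, 0], [0, 0, -7.5, 0, 0, 0], [0, 0, -10.5, 0, 0, 0]])

```text
time: 35.5
eef_pos: [0.5773, -0.0621, 0.1821]
tcp_rot: [[0.225, 0.974, -0.003], [0.974, -0.225, 0.001], [0.0, -0.003, -1.0]]
ft_force: [1.1, 0.6, -2.5]
finger_gap: 0.0529
finger_force: 42.8
```

>>> jog_arm(targets=[[0, 0, -2.5, 0, 0, 0], [0, 0, -4.3, 0, 0, 0], [0, 0, -5.2, 0, 0, 0], [0, 0, -5.5, 0, 0, 0], [0, 0, -5.5, 0, 0, 0]])

```text
time: 35.92
eef_pos: [0.5786, -0.0624, 0.237]
tcp_rot: [[0.225, 0.974, -0.0], [0.974, -0.225, 0.0], [0.0, -0.0, -1.0]]
ft_force: [0.5, 0.7, -3.3]
finger_gap: 0.0528
finger_force: 42.9
```

>>> jog_arm(targets=[[-1, 0, 0, 0, 0, 0], [-3.5, 0, 0, 0, 0, 0], [-7, 0, 0, 0, 0, 0], [-10.5, 0, 0, 0, 0, 0], [-14, 0, 0, 0, 0, 0]])

```text
time: 36.33
eef_pos: [0.5453, -0.2001, 0.2351]
tcp_rot: [[0.224, 0.974, -0.003], [0.974, -0.224, 0.001], [0.0, -0.004, -1.0]]
ft_force: [1.3, -0.8, -3.0]
finger_gap: 0.0529
finger_force: 42.9
```

>>> jog_arm(targets=[[-3.5, 0, 0, 0, 0, 0], [-7, 0, 0, 0, 0, 0], [-10.5, 0.1, 0, 0, 0, 0], [-13.3, 0.1, 0, 0, 0, 0], [-14.7, 0.1, 0, 0, 0, 0]])

```text
time: 36.75
eef_pos: [0.5124, -0.3459, 0.2348]
tcp_rot: [[0.229, 0.973, -0.004], [0.973, -0.229, 0.001], [-0.0, -0.004, -1.0]]
ft_force: [1.0, -0.6, -2.5]
finger_gap: 0.0527
finger_force: 42.9
```

>>> jog_arm(targets=[[0, 0, 0, 0, 0, 0], [0, 0, 0, 0, 0, 0], [0, 0, 0, 0, 0, 0], [0, 0, 0, 0, 0, 0], [0, 0, 0, 0, 0, 0]])

```text
time: 37.17
eef_pos: [0.5153, -0.3408, 0.2372]
tcp_rot: [[0.223, 0.975, -0.0], [0.975, -0.223, 0.001], [0.001, -0.0, -1.0]]
ft_force: [0.2, 0.0, -3.0]
finger_gap: 0.0529
finger_force: 42.9
```

Run:
```python
from go import *
p=now();legs(p,(.5154,-.342,.0869,-13))
```

```text
t 37.17 [ 0.5153 -0.3408  0.2372] yaw -12.9 tilt [-0.0001  0.0005] gap 0.0529 ff 42.9
[-0.11  0.03 15.03] turn 0.002 dist 15.0
```

>>> jog_arm(targets=[[0, 0, 1, 0, 0, 0], [0, 0, 3, 0, 0, 0], [0, 0, 6, 0, 0, 0], [0, 0, 9, 0, 0, 0], [0, 0, 11, 0, 0, 0]])

```text
time: 37.58
eef_pos: [0.514, -0.3405, 0.1239]
tcp_rot: [[0.224, 0.975, -0.002], [0.975, -0.224, 0.002], [0.002, -0.003, -1.0]]
ft_force: [-0.2, 0.6, -2.7]
finger_gap: 0.0531
finger_force: 42.8
```

>>> jog_arm(targets=[[0, 0, 1, 0, 0, 0], [0, 0, 2, 0, 0, 0], [0, 0, 2.7, 0, 0, 0], [0, 0, 3, 0, 0, 0], [0, 0, 3, 0, 0, 0]])

```text
time: 38.0
eef_pos: [0.5153, -0.3424, 0.0974]
tcp_rot: [[0.225, 0.974, 0.001], [0.974, -0.225, -0.0], [-0.0, 0.001, -1.0]]
ft_force: [-0.8, 0.8, -3.1]
finger_gap: 0.0528
finger_force: 42.8
```

>>> jog_arm(targets=[[0, 0, 0, 0, 0, 0], [0, 0, 0, 0, 0, 0], [0, 0, 0, 0, 0, 0], [0, 0, 0, 0, 0, 0], [0, 0, 0, 0, 0, 0]])

```text
time: 38.42
eef_pos: [0.5152, -0.3425, 0.0978]
tcp_rot: [[0.225, 0.974, 0.001], [0.974, -0.225, -0.0], [-0.0, 0.001, -1.0]]
ft_force: [-0.3, 0.4, -2.4]
finger_gap: 0.0527
finger_force: 42.8
```

Run:
```python
from go import *
p=now();legs(p,(.5154,-.342,.0869,-13))
```

```text
t 38.42 [ 0.5152 -0.3425  0.0978] yaw -13.01 tilt [ 0.0007 -0.0005] gap 0.0527 ff 42.8
[0.05 0.01 1.09] turn -0.0 dist 1.1
```

>>> jog_arm(targets=[[0, 0, 0.3, 0, 0, 0], [0, 0, 0.6, 0, 0, 0], [0, 0, 0.8, 0, 0, 0], [0, 0, 0.9, 0, 0, 0], [0, 0, 1, 0, 0, 0]])

```text
time: 38.83
eef_pos: [0.5147, -0.342, 0.0869]
tcp_rot: [[0.225, 0.974, -0.001], [0.974, -0.225, 0.0], [0.0, -0.001, -1.0]]
ft_force: [-3.1, 1.6, 4.2]
finger_gap: 0.0525
finger_force: 43.6
```

>>> jog_arm(targets=[[0, 0, 0.05, 0, 0, 0], [0, 0, 0.1, 0, 0, 0], [0, 0, 0.1, 0, 0, 0], [0, 0, 0.1, 0, 0, 0]])

```text
time: 39.17
eef_pos: [0.5147, -0.3422, 0.0869]
tcp_rot: [[0.225, 0.974, -0.0], [0.974, -0.225, -0.0], [-0.0, -0.0, -1.0]]
ft_force: [-2.7, 2.0, 5.6]
finger_gap: 0.0531
finger_force: 43.8
```

>>> jog_arm(targets=[[0, 0, 0, 0, 0, 0], [0, 0, 0, 0, 0, 0], [0, 0, 0, 0, 0, 0], [0, 0, 0, 0, 0, 0], [0, 0, 0, 0, 0, 0]], jaw=1)

```text
time: 39.58
eef_pos: [0.5152, -0.3424, 0.0862]
tcp_rot: [[0.225, 0.974, 0.0], [0.974, -0.225, -0.0], [0.0, 0.0, -1.0]]
ft_force: [0.0, 0.1, -0.4]
finger_gap: 0.0856
finger_force: 0.0
```

>>> jog_arm(targets=[[0, 0, -0.7, 0, 0, 0], [0, 0, -2.5, 0, 0, 0], [0, 0, -5.5, 0, 0, 0], [0, 0, -8.5, 0, 0, 0], [0, 0, -11, 0, 0, 0]])

```text
time: 40.0
eef_pos: [0.5152, -0.3424, 0.1988]
tcp_rot: [[0.225, 0.974, 0.001], [0.974, -0.225, -0.001], [-0.001, 0.001, -1.0]]
ft_force: [1.2, -0.9, 0.4]
finger_gap: 0.0854
finger_force: 0.0
```

>>> jog_arm(targets=[[0, -1, -0.5, 0, 0, 0], [0, -3.5, -1, 0, 0, 0], [0, -6.5, -1, 0, 0, 0], [0, -8.5, -1, 0, 0, 0], [0, -9.5, -1, 0, 0, 0]])

```text
time: 40.42
eef_pos: [0.4197, -0.3197, 0.2064]
tcp_rot: [[0.226, 0.974, -0.001], [0.974, -0.226, 0.001], [0.0, -0.001, -1.0]]
ft_force: [0.1, 0.1, -0.1]
finger_gap: 0.0856
finger_force: 0.0
```

Run:
```python
from m import *
from go import *
now()
rep("ylid",(H>20)&(H<32)&(S>200)&(V>130),.133,(175,205,350,385))
rep("blid",(H>100)&(H<125)&(S>150)&(V>90),.133,(180,222,385,415))
rep("hub",(S<60)&(V>100),.07,(180,215,130,165))
rep("red",((H<6)|(H>174))&(S>170)&(V>90),.02,(170,245,110,185))
a=cv2.resize(im[130:250,90:440,::-1],None,fx=2.2,fy=2.2,interpolation=cv2.INTER_CUBIC)
s=viewer.camera("scene");b=cv2.resize(s[130:275,200:530,::-1],(770,330),interpolation=cv2.INTER_CUBIC)
cv2.imwrite("pics/f.png",np.vstack([a[:,:770],b]))
```

```text
t 40.47 [ 0.419  -0.3195  0.2064] yaw -13.08 tilt [-0.0022  0.0011] gap 0.0854 ff 0.0
ylid 242 [191.2438 371.5207] [ 0.5333 -0.2665] (array([ 533.9, -266.5]), array([39.9, 41.5]), 1.6)
blid 7 [203.1429 385.7143] [ 0.5047 -0.301 ] (array([ 505.3, -301. ]), array([ 3., 11.]), 72.1)
hub 432 [190.8426 149.0463] [0.533  0.2932] (array([516.6, 297.1]), array([92.7, 86.6]), 5.0)
red 304 [206.8059 146.2697] [0.5011 0.313 ] (array([506.1, 315.6]), array([75.2, 77.1]), 1.6)
```

View pics/f.png

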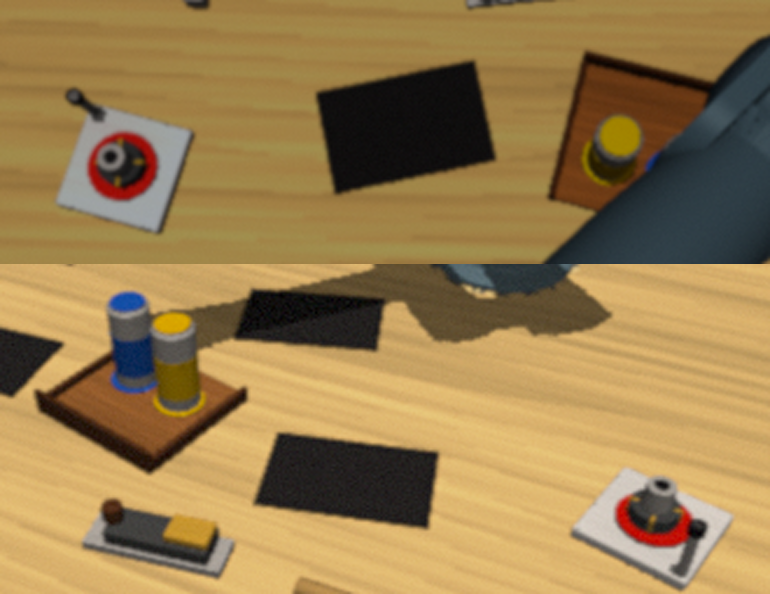

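The final view shows both tins upright on the pads of their own colours and the cutter centred on the red disc. The plane hasn't moved and the gripper is clear.

```bash
python3 -c "
from plant import ctrl
print(ctrl.sign_off())"
```

```text
the job is handed in; nothing more can be done
None
```

The job is done and handed in at about 40 s of the 128 s allowed: both tins went to the leftmost black mat first, then the cutter head onto the red disc, then each tin back onto the pad of its own colour, all upright in the final picture.

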